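# Stand the fallen card stands back up

## Robot

A 7-joint arm with a two-finger parallel gripper is mounted at the origin on a cart in front of the work surface, level with it; the furniture and walls round the work are solid. World frame = base frame: x ahead of the robot, y to its left, z up, the work surface at z = 0. Lengths are in mm, angles in rad, forces in N, time in s.
With the tool pointing down it reaches from about 400 to 875 mm from the base axis. Payload 4.4 kg.
Tool frame: the origin (TCP) lies on the centre line of the jaws, within the pads' length; the fingertips stand 14 mm ahead of it and the grasp point (between the pads) lies 5 mm behind it; z points along the fingers, x is the direction in which the jaws open and shut, and the axes are right-handed (so a half turn about z gives the same grasp; the last joint's range is limited). The gripper opens to 85 mm and grips with 20 to 120 N. Pads are 22 mm wide; open, the fingers measure 114 mm over their backs; the gripper's body (76 mm by 85 mm) begins 54 mm behind the grasp point. The pads swing forward as they close: fully open they stand 13 mm farther back than shut.
Start: joints at [1.263, 0.628, 0.038, 1.517, -0.027, 0.996, -0.02], TCP at [155.67, -631.098, 245.313] pointing down, gripper open.
Joint ranges: [-3.06, 3.06], [-0.37, 2.12], [-1.25, 1.32], [0.18, 2.47], [-1.1, 4.24], [0.23, 1.98], [-2.94, 2.94]. Speed limits (rad/s): [2.57, 2.57, 3.14, 3.14, 3.14, 3.14, 3.14].

## Interface

Orientations are given as [roll, pitch, yaw] about the fixed x, y, z axes, in that order (R = Rz(yaw) Ry(pitch) Rx(roll)).
In Python, from cell import ctrl gives the robot as it stands.
- The arm moves only by the tool send_rows, never from a script. Its argument "commands" is a list of rows, each a list of 5 numbers: the finger opening in mm, from 0 to 85.4, then the shift along the tool's x, y, z in mm, then the turn about the tool's z in degrees. In form: [[grip, x, y, z, roll], ...]. A call has 1 to 5 rows; each row is the pose to reach, as a shift and turn from the pose measured when the call began, along the tool's axes at that moment; what a row does not reach only later rows make up. A row lasts 1/10 s, in which the tool goes at most 50 mm and 8.59 degrees, less where a joint would pass 70% of its speed; a pose out of reach is approached as far as the arm can. A call with a gripper value outside its range is refused whole. The fingers move at their own pace and stop on an object; the grip force is fixed at half the most. Time passes only in rows, so rows that repeat a pose let the fingers close. It gives the time, the measured TCP pose, the force and the opening at its end, in the units of the state.
- ctrl.read_state(): the state, without advancing time (a new reading comes with each control period).
- ctrl.get_image(name): name is "side" or "top"; returns the picture (420x560x3 uint8, red, green, blue); there is no depth.
- ctrl.camera_params(name): a dict with "fx", "fy", "cx", "cy" (pixels), "cam_to_world" (4x4, takes a point from camera to world coordinates). Camera axes: x right, y down, z forward; pixel columns grow to the right and rows downward; lengths in mm; the calibration is good to about 2 mm. A picture is of the moment at which its call begins. camera_params takes no time and is no camera call.
- ctrl.finish_job(): hands the job in, once; it reports no verdict.
The state is a dict: "clock": time; "qpos": joint angles; "qd": joint speeds; "tau": joint torques, N m; "eef_pos": TCP position; "tool_rot": TCP orientation; "force": force on the tool from outside, world axes, zero at the start; "torque": the same for the moment, N m; "width": finger opening in mm.
Only numpy, scipy, OpenCV 4.12 (cv2) and the standard library are available. Lean on these libraries where they do the work, as an engineer would, in place of code of your own. Each camera call takes 0.05 s, during which the arm holds its last target.

## Task

Two of the three card stands on the worktop have been knocked onto their backs; tip each one back up onto its foot, where it lies, by pushing with the fingertips on its raised foot until it falls upright. Push gently, do not pinch, lift or shove the stands away, and leave the stand that is still standing and the other things alone. Finish with the hand clear.

Things in the scene. Friction and masses are not known exactly. Their poses are not given: they have to be found in the camera images.
- large_stand: Large card stand, 0.3-0.6 kg, an L: dark steel foot 100 x 90 x 10 mm, light wooden board 90 wide, 8 thick, 120 mm high with a blank card. Origin: middle of the heel (outer bottom edge where board meets foot); +x along the foot to the toe, +z up the board. Starts on its back: board flat on the worktop, pointing roughly to the robot (+z level), foot straight up at the heel (+x up). One of three places side by side.
- large_stand_toe (a point): Middle of the free edge of the large stand's foot, on the face towards the board; at the start it is on top, 100 mm up. A level push of about 1 N on this face just below the edge, away from the lying board, turns the stand about its heel; after about 30 degrees it falls onto its foot by itself, board swinging up behind the fingers. Axes as the stand's.
- small_stand: Small card stand, 0.2-0.4 kg, same make: foot 80 x 70 x 10 mm, board 70 wide, 8 thick, 95 mm high. Origin: middle of the heel (outer bottom edge where board meets foot); +x along the foot to the toe, +z up the board. Starts on its back: board flat on the worktop, pointing roughly away from the robot (+z level), foot straight up at the heel (+x up). Another of the three places.
- small_stand_toe (a point): Middle of the free edge of the small stand's foot, on the face towards the board; at the start it is on top, 80 mm up. A level push of about 1 N on this face just below the edge, away from the lying board, turns the stand about its heel; after about 30 degrees it falls onto its foot by itself, board swinging up behind the fingers. Axes as the stand's.
- standing_stand: Third card stand, same size as the large one, standing upright on the remaining place; leave it alone. Origin: middle of the heel (outer bottom edge where board meets foot); +x along the foot to the toe, +z up the board. 
- sweet_jar: Bystander: jar of sweets with dark lid, 83 mm across, 162 mm high, behind the stands; origin at the centre of its underside, z up.
- label_roll: Bystander: white label roll, 61 mm across, 40 mm high, behind the stands; origin at the centre of its underside, z up.
- timer: Bystander: round kitchen timer, 58 mm across, 46 mm high, behind the stands; origin at the centre of its underside, z up.

How it is judged:
By the outcome, as a careful person would: the job done as asked, in the order asked, and still so for the second after the job is handed in, with the robot touching nothing.
It also fails if it takes over 48 s, if anything falls off the work surface, if the arm or the gripper's body presses on something with over 40 N, if the wrist force passes 120 N, or if a joint passes its speed limit or range.

## Working session

There is one attempt and no reset: what is moved stays moved. The work goes in short steps, Python scripts to look and compute and a tool call to move; the robot and the scene stay as the last step left them, time stands still between calls to the robot, and variables do not carry over. Pictures are saved under pics/ and viewed, and the job is handed in when it is done.

Besides the shell and the picture viewer there is one more tool, called after ">>>" as name(argument=value, ...) on one line, values as JSON. send_rows: Moves the arm, as the interface text tells. Its arguments: {"type":"object","properties":{"commands":{"type":"array"}},"required":["commands"]}

```bash
mkdir -p pics
python3 - <<'E'
from cell import ctrl
import cv2
for n in("top","side"):
    im=ctrl.get_image(n); cv2.imwrite(f"pics/{n}0.png",im[:,:,::-1])
    p=ctrl.camera_params(n); print(n,p["fx"],p["fy"],p["cx"],p["cy"],p["cam_to_world"])
s=ctrl.read_state()
for k,v in s.items(): print(k,v)
E
```

```text
top 442.0226777811671 442.0226777811671 276.21277042604856 208.90849736330114 [[ 1.89801422e-02 -9.99678667e-01  1.68023139e-02  5.95606685e+02]
 [-9.99799558e-01 -1.88699791e-02  6.69088117e-03 -2.06199182e+02]
 [-6.37167185e-03 -1.69259399e-02 -9.99836444e-01  9.50362998e+02]
 [ 0.00000000e+00  0.00000000e+00  0.00000000e+00  1.00000000e+00]]
side 442.21966181033997 442.21966181033997 276.2295360244199 206.99510335457214 [[ 9.23489596e-01 -1.95261479e-01  3.30211934e-01  2.80990178e+02]
 [-3.82905516e-01 -4.16532127e-01  8.24551001e-01 -1.03354561e+03]
 [-2.34591691e-02 -8.87904241e-01 -4.59429783e-01  5.40103501e+02]
 [ 0.00000000e+00  0.00000000e+00  0.00000000e+00  1.00000000e+00]]
clock 0.1
qpos [ 1.26322375  0.62925123  0.03845326  1.51826591 -0.02699862  0.9962768
 -0.02000311]
qd [ 0.00076145 -0.00142334  0.0006671  -0.00207758 -0.00189239  0.00109002
 -0.00020658]
tau [ 2.61489055e-03 -5.64544487e+01  1.23060577e+00 -1.93974960e+01
  1.13508772e-02  5.51270175e-03 -4.36704727e-05]
eef_pos [ 155.52436284 -630.57680257  244.48339505]
tool_rot [ 3.14156991e+00  1.68294815e-03 -1.32903296e+00]
force [-0.32220715  0.68974783 -0.64613762]
torque [-0.00060312  0.0111805  -0.0384524 ]
width 85.06612749045411
```

View pics/top0.png

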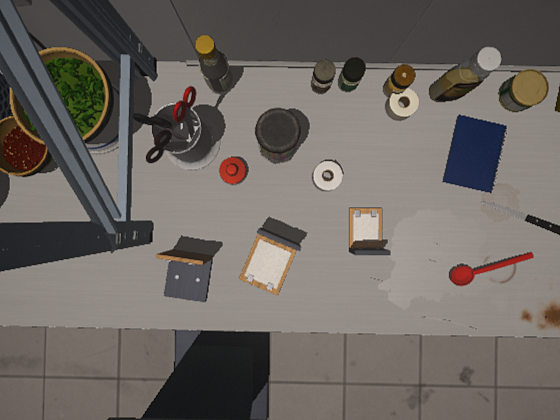

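View pics/side0.png

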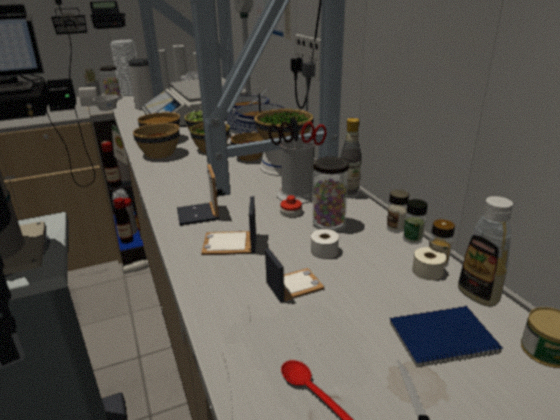

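Run:
```python
import cv2,numpy as np
a=cv2.imread("pics/top0.png")
c=np.hstack([cv2.resize(a[210:305,230:310],None,fx=5,fy=5,interpolation=cv2.INTER_CUBIC),cv2.resize(a[195:290,335:410],None,fx=5,fy=5,interpolation=cv2.INTER_CUBIC)])
cv2.imwrite("pics/z0.png",c)
a=cv2.imread("pics/side0.png")
cv2.imwrite("pics/z1.png",cv2.resize(a[190:310,190:340],None,fx=5,fy=5,interpolation=cv2.INTER_CUBIC))
```

```text
(no output)
```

View pics/z0.png

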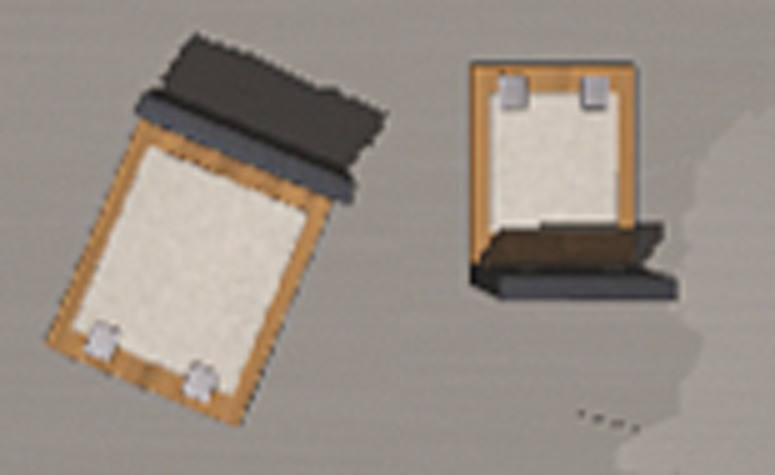

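View pics/z1.png

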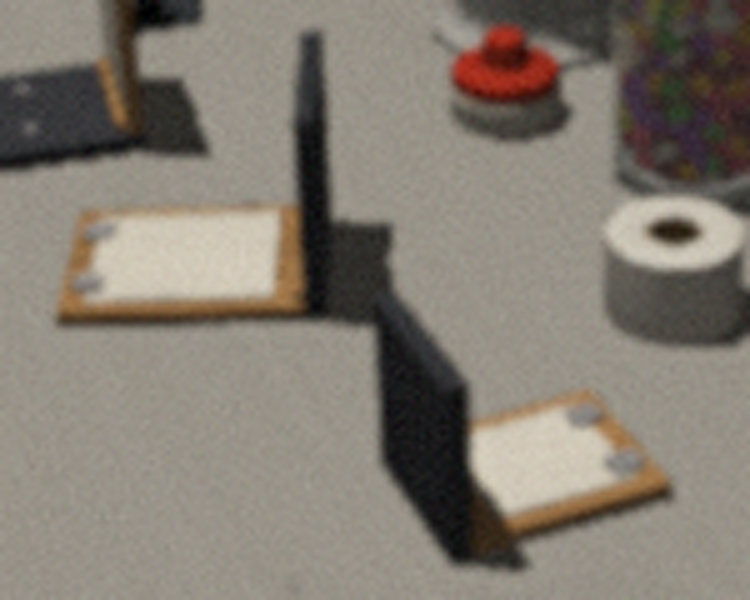

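```bash
cat > h.py <<'E'
import numpy as np
from cell import ctrl
def ray(n,u,v,z):
    p=ctrl.camera_params(n);T=np.array(p["cam_to_world"])
    d=T[:3,:3]@[(u-p["cx"])/p["fx"],(v-p["cy"])/p["fy"],1]
    o=T[:3,3]; return o+d*(z-o[2])/d[2]
def proj(n,P):
    p=ctrl.camera_params(n);T=np.array(p["cam_to_world"])
    c=T[:3,:3].T@(np.asarray(P,float)-T[:3,3]); return np.array([p["fx"]*c[0]/c[2]+p["cx"],p["fy"]*c[1]/c[2]+p["cy"]])
E
python3 - <<'E'
from h import *
np.set_printoptions(precision=1,suppress=True)
f=lambda x,y,z,ox,oy: ray("top",ox+x/5-.4,oy+y/5-.4,z)
print("L board end",f(48,345,8,230,210),f(240,425,8,230,210))
print("L toe outer",f(145,90,100,230,210),f(356,176,100,230,210))
print("L toe inner",f(136,112,100,230,210),f(348,203,100,230,210))
print("S board end",f(70,62,8,335,195),f(236,62,8,335,195))
print("S toe outer",f(100,300,80,335,195),f(279,300,80,335,195))
print("S toe inner",f(97,276,80,335,195),f(279,276,80,335,195))
print("jar,roll,timer",ray("top",277,132,162),ray("top",327,175,40),ray("top",232,170,40))
print("standing board top", ray("top",158,257,120),ray("top",213,263,120))
g=lambda x,y,z: ray("side",190+x/5-.4,190+y/5-.4,z)
print("side L toe near/far", g(312,122,100),g(312,35,100))
print("side S toe", g(380,300,80), g(462,385,80))
E
```

```text
L board end [ 461.7 -124.     8. ] [ 429.4 -206.3    8. ]
L toe outer [ 573.3 -167.3  100. ] [ 541.9 -249.   100. ]
L toe inner [ 564.8 -164.   100. ] [ 531.4 -246.2  100. ]
S board end [ 618.4 -354.     8. ] [ 619.7 -424.6    8. ]
S toe outer [ 523.4 -356.    80. ] [ 524.8 -426.2   80. ]
S toe inner [ 532.8 -354.7   80. ] [ 534.2 -426.    80. ]
jar,roll,timer [ 746.5 -199.7  162. ] [ 682.8 -303.4   40. ] [ 689.5 -107.3   40. ]
standing board top [515.   19.7 120. ] [505.8 -84.  120. ]
side L toe near/far [ 538.7 -251.7  100. ] [ 567.  -172.7  100. ]
side S toe [ 525.4 -362.8   80. ] [ 531.9 -427.3   80. ]
```

```bash
cat >> h.py <<'E'
from scipy.spatial.transform import Rotation as Ro
def plan(P,yaw_deg):
    s=ctrl.read_state(); R=Ro.from_euler("xyz",s["tool_rot"]).as_matrix()
    d=R.T@(np.array(P,float)-s["eef_pos"])
    roll=-((yaw_deg-np.degrees(s["tool_rot"][2])+180)%360-180)
    print("t",s["clock"],"pos",np.round(s["eef_pos"],1),"yaw",np.round(np.degrees(s["tool_rot"][2]),1),"w",round(s["width"],1),"F",np.round(s["force"],1))
    print("delta",np.round(d,1),"roll",round(roll,1))
E
python3 - <<'E'
from h import *
plan([506,-188,245],-112)
E
```

```text
t 0.1 pos [ 155.5 -630.6  244.5] yaw -76.1 w 85.1 F [-0.3  0.7 -0.6]
delta [-3.458e+02 -4.462e+02  1.000e-01] roll 35.9
```

>>> send_rows(commands=[[0, -25, -32, 0, 0], [0, -50, -64, 0, 0], [0, -75, -96, 0, 0], [0, -100, -128, 0, 0], [0, -125, -160, 0, 0]])

```text
clock: 0.6
eef_pos: [281.7, -469.3, 244.4]
tool_rot: [3.141, 0.002, -1.329]
force: [0.4, -0.1, -0.1]
width: 12.3
```

>>> send_rows(commands=[[0, -25, -32, 0, 0], [0, -50, -64, 0, 0], [0, -75, -96, 0, 0], [0, -100, -128, 0, 0], [0, -125, -160, 0, 0]])

```text
clock: 1.1
eef_pos: [407.7, -308.1, 244.5]
tool_rot: [3.141, 0.003, -1.329]
force: [0.6, -0.7, -0.3]
width: 0.1
```

Run:
```python
from h import *
plan([506,-188,245],-112)
print(ctrl.read_state()["qpos"])
```

```text
t 1.1 pos [ 407.7 -308.1  244.5] yaw -76.2 w 0.1 F [ 0.6 -0.7 -0.3]
delta [ -93.1 -124.2   -0.3] roll 35.8
[ 0.58180119  0.43239878  0.01605542  1.89952395 -0.01134284  0.81203098
 -0.72502983]
```

>>> send_rows(commands=[[0, -23, -31, 0, 8], [0, -46, -62, 0, 16], [0, -70, -93, 0, 24], [0, -93, -124, 0, 32], [0, -93, -124, 0, 36]])

```text
clock: 1.6
eef_pos: [509.7, -181.6, 244.2]
tool_rot: [3.14, 0.006, -1.952]
force: [0.3, 0.1, -0.2]
width: -0.0
```

Run:
```python
from h import *
import cv2
im=ctrl.get_image("side"); 
cv2.imwrite("pics/s1.png",cv2.resize(im[60:260,150:400,::-1],None,fx=3,fy=3))
plan([506,-188,120],-112)
```

```text
t 1.65 pos [ 507.6 -184.6  244.1] yaw -112.1 w 0.2 F [-0.1 -0.3  0.2]
delta [ 4.200e+00 -1.000e-01  1.241e+02] roll -0.1
```

View pics/s1.png

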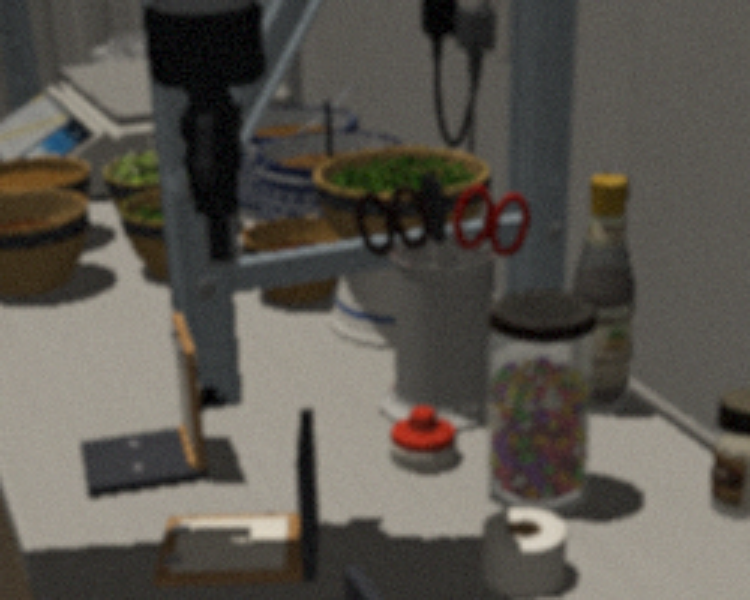

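Run:
```python
from h import *
p=ctrl.read_state()["eef_pos"]
for dz in(0,14,27): print(dz,proj("side",p-[0,0,dz]))
```

```text
0 [223.38962304 141.4196061 ]
14 [223.91847242 147.87220883]
27 [224.4029489  153.78340856]
```

The picture shows the closed fingertips at pixel (224,147), 14 mm below the TCP, and the large stand's foot is upright at crop (308,490). I'm descending behind the foot.

>>> send_rows(commands=[[0, 4, 0, 40, 0], [0, 4, 0, 80, 0], [0, 4, 0, 115, 0], [0, 4, 0, 140, 0], [0, 4, 0, 146, 0]])

```text
clock: 2.15
eef_pos: [503.3, -187.7, 95.4]
tool_rot: [3.133, 0.002, -1.957]
force: [0.3, -0.8, 0.0]
width: -0.3
```

Run:
```python
from h import *
import cv2
im=ctrl.get_image("side"); 
cv2.imwrite("pics/s2.png",cv2.resize(im[100:280,170:370,::-1],None,fx=3,fy=3))
plan([548,-205,98],-112)
```

```text
t 2.2 pos [ 504.  -187.9   96. ] yaw -112.1 w 0.3 F [0.1 0.1 0.1]
delta [ -0.8 -47.1  -2.3] roll -0.1
```

View pics/s2.png

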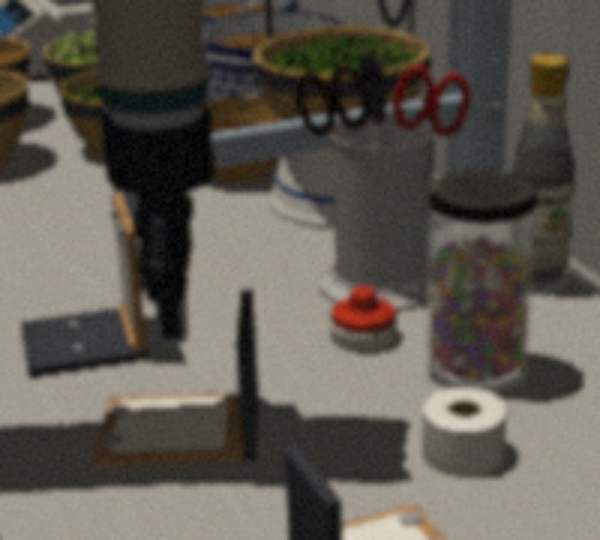

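>>> send_rows(commands=[[0, -1, -10, 0, 0], [0, -1, -20, 0, 0], [0, -1, -26, 0, 0], [0, -1, -30, 0, 0]])

```text
clock: 2.6
eef_pos: [533.9, -198.9, 96.9]
tool_rot: [3.137, 0.003, -1.957]
force: [0.0, -0.3, 0.3]
width: 0.3
```

>>> send_rows(commands=[[0, 0, -4, 0, 0], [0, 0, -8, 0, 0], [0, 0, -12, 0, 0]])

```text
clock: 2.9
eef_pos: [544.9, -203.4, 96.9]
tool_rot: [3.137, 0.003, -1.957]
force: [-0.4, -0.2, 1.4]
width: -0.0
```

>>> send_rows(commands=[[0, 0, -4, 0, 0], [0, 0, -8, 0, 0], [0, 0, -12, 0, 0]])

```text
clock: 3.2
eef_pos: [556.2, -207.9, 96.7]
tool_rot: [3.136, 0.003, -1.957]
force: [-1.0, 0.4, -0.9]
width: 0.1
```

Run:
```python
from h import *
import cv2
im=ctrl.get_image("side"); 
cv2.imwrite("pics/s3.png",cv2.resize(im[100:280,170:370,::-1],None,fx=3,fy=3))
plan([548,-205,98],-112)
```

```text
t 3.25 pos [ 557.1 -208.3   96.8] yaw -112.1 w -0.1 F [-0.6  0.4 -0.2]
delta [ 0.3  9.7 -1.2] roll -0.1
```

View pics/s3.png

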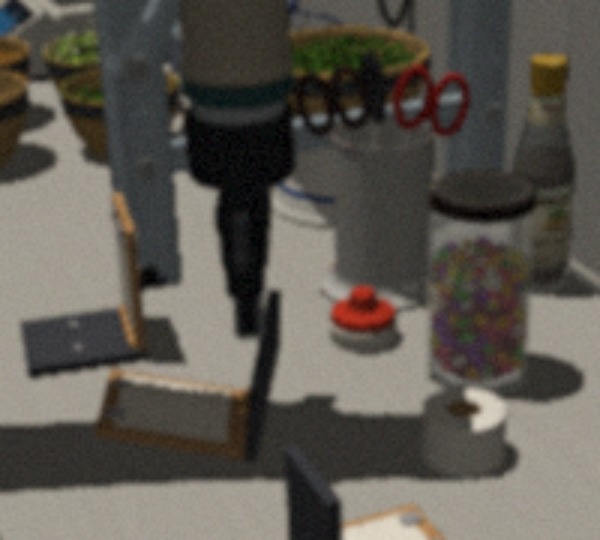

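The large stand is tilting about its heel: foot top at (272,295), board lifting. I'll keep pushing.

>>> send_rows(commands=[[0, 0, -4, 0, 0], [0, 0, -8, 0, 0], [0, 0, -12, 0, 0], [0, 0, -16, 0, 0]])

```text
clock: 3.65
eef_pos: [572.4, -214.5, 96.8]
tool_rot: [3.138, 0.003, -1.957]
force: [-0.3, 0.8, -0.2]
width: -0.0
```

>>> send_rows(commands=[[0, 0, -4, 0, 0], [0, 0, -8, 0, 0], [0, 0, -12, 0, 0]])

```text
clock: 3.95
eef_pos: [584.0, -219.3, 96.8]
tool_rot: [3.138, 0.003, -1.957]
force: [-0.8, -0.3, 0.1]
width: -0.3
```

Run:
```python
from h import *
import cv2
im=ctrl.get_image("side"); 
cv2.imwrite("pics/s4.png",cv2.resize(im[100:280,170:370,::-1],None,fx=3,fy=3))
plan([548,-205,98],-112)
```

```text
t 4.0 pos [ 584.7 -219.6   96.8] yaw -112.1 w -0.2 F [ 1.  -0.4 -0.3]
delta [ 0.3 39.5 -1.1] roll -0.1
```

View pics/s4.png

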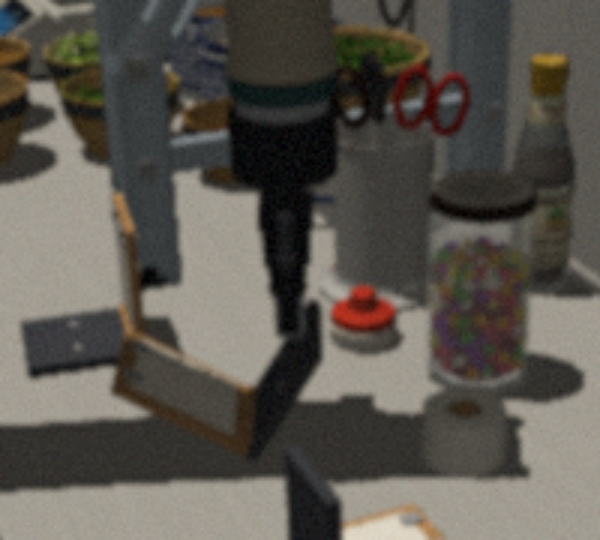

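>>> send_rows(commands=[[0, 0, -4, 0, 0], [0, 0, -8, 0, 0], [0, 0, -13, 0, 0], [0, 0, -18, 0, 0], [0, 0, -23, 0, 0]])

```text
clock: 4.5
eef_pos: [606.4, -228.4, 96.8]
tool_rot: [3.139, 0.002, -1.957]
force: [-0.1, -0.7, 0.3]
width: 0.4
```

Run:
```python
from h import *
import cv2
im=ctrl.get_image("side"); 
cv2.imwrite("pics/s5.png",cv2.resize(im[100:280,170:370,::-1],None,fx=3,fy=3))
plan([548,-205,98],-112)
```

```text
t 4.55 pos [ 607.4 -228.7   96.8] yaw -112.1 w -0.1 F [0.9 0.3 0.4]
delta [ 0.3 63.9 -1.1] roll -0.1
```

View pics/s5.png

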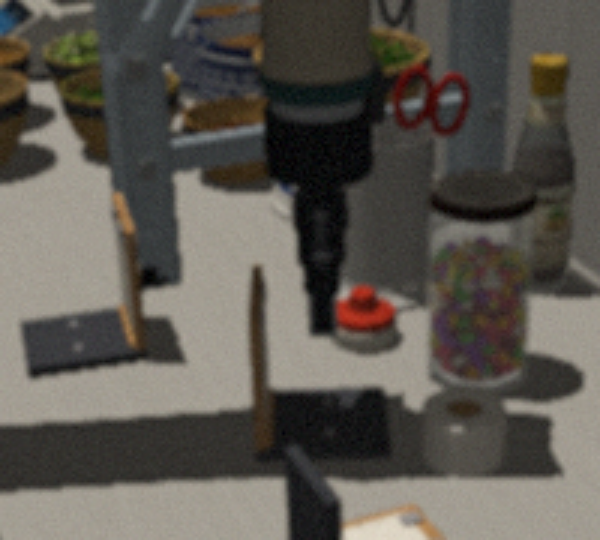

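The large stand is upright, with its board at (260,360) and foot flat. I'll lift clear and go to the small one.

>>> send_rows(commands=[[0, 0, 0, -35, 0], [0, 0, 0, -75, 0], [0, 0, 0, -110, 0], [0, 0, 0, -130, 0]])

```text
clock: 4.95
eef_pos: [608.6, -229.8, 230.2]
tool_rot: [-3.138, 0.003, -1.957]
force: [0.7, 0.1, -1.1]
width: 0.0
```

Run:
```python
from h import *
plan([568,-390,226],-89)
```

```text
t 4.95 pos [ 608.6 -229.8  230.2] yaw -112.1 w 0.0 F [ 0.7  0.1 -1.1]
delta [163.7 -22.7   3.9] roll -23.1
```

>>> send_rows(commands=[[0, 40, -6, 0, -6], [0, 80, -12, 0, -12], [0, 120, -18, 0, -18], [0, 155, -22, 0, -23], [0, 164, -23, 0, -23]])

```text
clock: 5.45
eef_pos: [564.7, -396.7, 229.8]
tool_rot: [-3.139, -0.003, -1.561]
force: [-0.6, -0.4, -0.3]
width: -0.5
```

Run:
```python
from h import *
import cv2
im=ctrl.get_image("top"); 
cv2.imwrite("pics/t6.png",im[:,:,::-1])
plan([568,-390,80],-89)
```

```text
t 5.5 pos [ 565.2 -395.8  229.7] yaw -89.5 w -0.3 F [-0.9 -1.3  0. ]
delta [ -6.   -2.4 149.7] roll -0.5
```

View pics/t6.png

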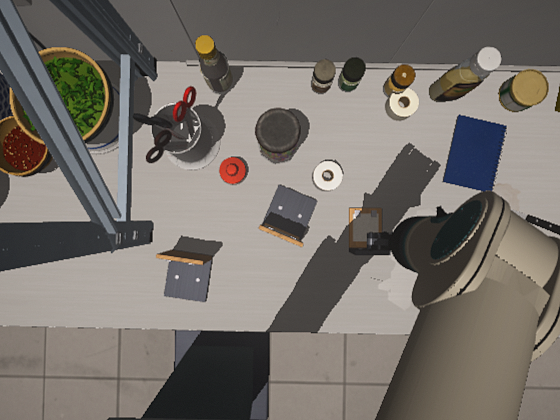

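>>> send_rows(commands=[[0, -6, -3, 40, 0], [0, -6, -3, 80, 0], [0, -6, -3, 120, 0], [0, -6, -3, 142, 0], [0, -6, -3, 149, 0]])

```text
clock: 6.0
eef_pos: [567.8, -386.7, 77.4]
tool_rot: [3.14, 0.002, -1.561]
force: [-0.3, -0.7, -0.8]
width: 0.1
```

Run:
```python
from h import *
import cv2
im=ctrl.get_image("side"); 
cv2.imwrite("pics/s6.png",cv2.resize(im[130:310,200:400,::-1],None,fx=3,fy=3))
plan([534,-390,80],-89)
```

```text
t 6.05 pos [ 568.2 -387.4   78. ] yaw -89.5 w -0.0 F [ 0.5 -0.6  0. ]
delta [ 2.3 34.2 -2. ] roll -0.5
```

View pics/s6.png

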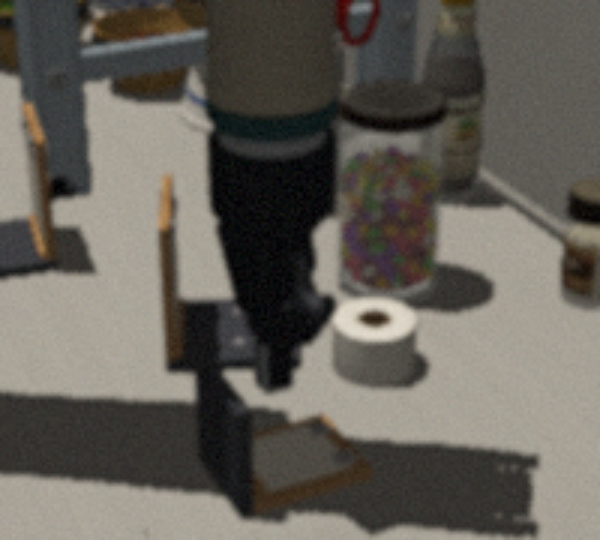

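>>> send_rows(commands=[[0, 2, 7, 0, 0], [0, 2, 13, 0, 0], [0, 2, 18, 0, 0]])

```text
clock: 6.35
eef_pos: [550.0, -390.3, 79.6]
tool_rot: [-3.14, -0.0, -1.562]
force: [0.0, 0.8, -0.3]
width: 0.4
```

>>> send_rows(commands=[[0, 0, 4, 0, 0], [0, 0, 8, 0, 0], [0, 0, 12, 0, 0], [0, 0, 16, 0, 0]])

```text
clock: 6.75
eef_pos: [534.0, -390.6, 80.0]
tool_rot: [-3.14, -0.001, -1.562]
force: [0.5, 0.0, 0.3]
width: -0.0
```

>>> send_rows(commands=[[0, 0, 4, 0, 0], [0, 0, 8, 0, 0], [0, 0, 12, 0, 0]])

```text
clock: 7.05
eef_pos: [521.5, -390.6, 79.8]
tool_rot: [-3.14, -0.0, -1.562]
force: [-0.1, 0.9, -0.5]
width: 0.2
```

Run:
```python
from h import *
import cv2
im=ctrl.get_image("side"); 
cv2.imwrite("pics/s7.png",cv2.resize(im[130:310,200:400,::-1],None,fx=3,fy=3))
plan([534,-390,80],-89)
```

```text
t 7.1 pos [ 520.5 -390.7   79.7] yaw -89.5 w -0.3 F [-1.4 -0.5  0.4]
delta [ -0.6 -13.5  -0.3] roll -0.5
```

View pics/s7.png

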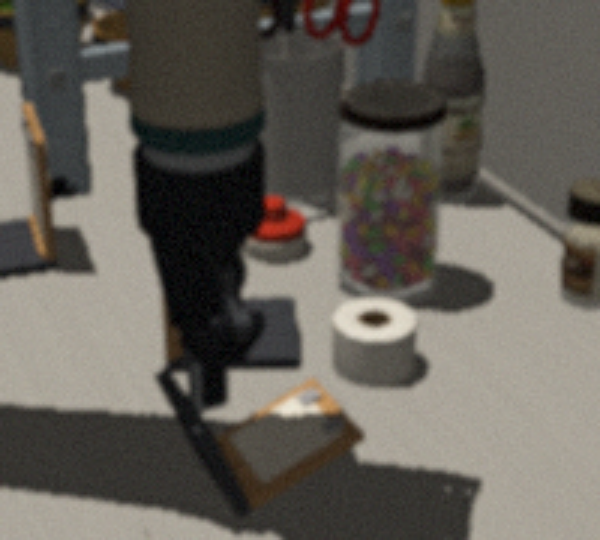

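Tilting about 20°, pivoting on the heel. I'll go on past the balance point.

>>> send_rows(commands=[[0, 0, 4, 0, 0], [0, 0, 8, 0, 0], [0, 0, 12, 0, 0], [0, 0, 16, 0, 0], [0, 0, 20, 0, 0]])

```text
clock: 7.6
eef_pos: [500.1, -391.0, 79.7]
tool_rot: [-3.141, -0.0, -1.563]
force: [0.4, -0.2, -0.8]
width: 0.2
```

>>> send_rows(commands=[[0, 0, 5, 0, 0], [0, 0, 10, 0, 0], [0, 0, 15, 0, 0]])

```text
clock: 7.9
eef_pos: [484.6, -391.1, 79.7]
tool_rot: [-3.141, -0.0, -1.563]
force: [0.4, -0.5, -1.1]
width: -0.4
```

Run:
```python
from h import *
import cv2
im=ctrl.get_image("side"); 
cv2.imwrite("pics/s8.png",cv2.resize(im[130:310,200:400,::-1],None,fx=3,fy=3))
plan([534,-390,80],-89)
```

```text
t 7.95 pos [ 483.5 -391.3   79.7] yaw -89.6 w 0.1 F [-0.7 -0.6 -0.3]
delta [ -0.9 -50.5  -0.4] roll -0.6
```

View pics/s8.png

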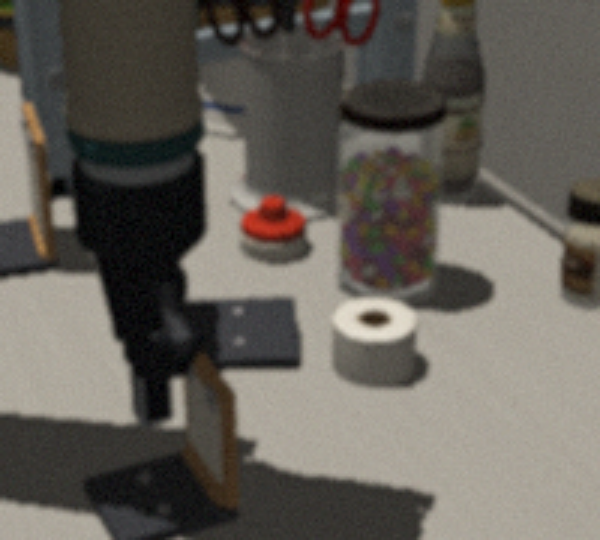

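The small stand is upright on its foot, with its board at (212,430). I'll lift straight up, clear of it.

>>> send_rows(commands=[[0, 0, 0, -30, 0], [0, 0, 0, -70, 0], [0, 0, 0, -110, 0], [0, 0, 0, -145, 0], [0, 0, 0, -160, 0]])

```text
clock: 8.45
eef_pos: [485.0, -392.4, 243.7]
tool_rot: [-3.138, -0.004, -1.564]
force: [1.1, -0.3, -0.0]
width: -0.0
```

>>> send_rows(commands=[[0, 40, 10, 0, 0], [0, 80, 20, 0, 0], [0, 120, 30, 0, 0], [0, 155, 35, 0, 0], [0, 165, 35, 0, 0]])

```text
clock: 8.95
eef_pos: [447.5, -562.8, 243.8]
tool_rot: [-3.14, -0.007, -1.57]
force: [-1.1, -0.5, -0.8]
width: -0.1
```

Run:
```python
from h import *
import cv2
for n in("top","side"):
    im=ctrl.get_image(n); cv2.imwrite(f"pics/{n}9.png",im[:,:,::-1])
plan([484,-391,240],-89)
```

```text
t 9.05 pos [ 449.9 -559.2  243.5] yaw -89.8 w 0.1 F [ 1.1  0.6 -0.2]
delta [-168.1  -34.8    3. ] roll -0.8
```

View pics/top9.png

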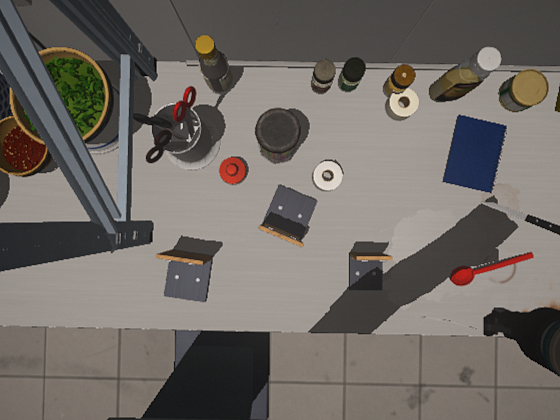

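View pics/side9.png

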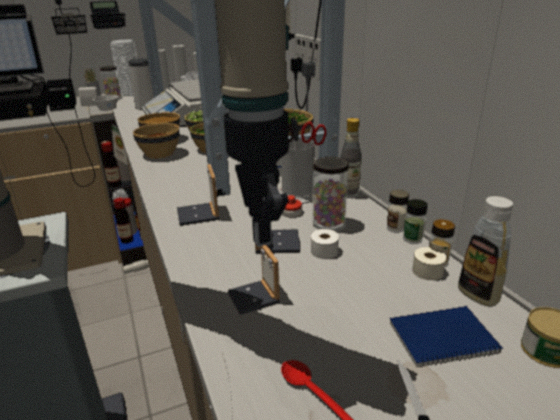

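All three stands are upright (large at (288,215), small at (367,270), third unchanged at (187,278) in the top view). The bystanders haven't moved and the hand is clear.

```bash
python3 -c "
from cell import ctrl
print(ctrl.finish_job())"
```

```text
the job is handed in; nothing more can be done
None
```

I tipped both knocked-over stands back onto their feet and handed the job in at about 9 s of the 48 s allowed. I pushed the large stand first, then the small one. Each time the closed fingertips pushed gently on the inner face of the raised foot, just below its edge, until the stand fell upright.

The last top and side pictures show the small stand upright where it had lain. The top picture shows the large stand upright where it had lain; in the side picture the gripper partly hides it, but an earlier close side view showed it standing. The third stand, sweet jar, label roll and timer look unmoved.

The hand finished about 240 mm up and off to the side. The force readings I saw stayed within about 2 N, and no check failed or disagreed.

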